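Drag the square sensor probe along the rail into its docking slot

ROBOT

A 6-joint arm with a two-finger parallel gripper is mounted at the origin on the work surface. World frame = base frame: x ahead of the robot, y to its left, z up, the work surface at z = 0. Lengths are in mm, angles in rad, forces in N, time in s.
With the tool pointing down it reaches from about 350 to 975 mm from the base axis. Payload 7.1 kg.
Tool frame: the origin (TCP) lies on the mounting face of the last link; the fingertips stand 182 mm ahead of it and the grasp point (between the pads) lies 163 mm ahead of it (ctrl.finger_overhang is the distance from the TCP to the fingertips, in mm); z points along the fingers, y is the direction in which the jaws open and shut (so a half turn about z gives the same grasp; the last joint's range is limited). The gripper opens to 88 mm and grips with 3 to 60 N. Pads are 20 mm wide; open, the fingers measure 115 mm over their backs; the gripper's body (75 mm by 178 mm) begins 61 mm behind the grasp point.
Start: joints at [1.138, 0.423, 1.63, -0, 1.089, -0.019], TCP at [251.275, 572.247, 404.675] pointing down, gripper open.
Joint ranges: [-3, 3], [-0.9, 2.11], [0.09, 2.58], [-1.31, 4.45], [0.11, 2.69], [-2.54, 2.54]. Speed limits (rad/s): [2.39, 2.39, 3.01, 3.14, 3.14, 3.14].

INTERFACE

Orientations are given as a rotation vector (axis times angle).
In Python, from workcell import ctrl, viewer, recognise gives the robot as it stands.
- The arm moves only by the shell command python3 -m handwheel 'ROWS'. ROWS is JSON, a list of rows, each an object of numbers: "gripper": the closure, from 0 (fully open) to 1 (shut); "tx", "ty", "tz": the shift along the tool's x, y, z in m; "rx", "ry", "rz": the turn, a rotation vector about the tool's x, y, z in degrees. In form: [{"gripper": .., "tx": .., "ty": .., "tz": .., "rx": .., "ry": .., "rz": ..}, ...]. A call has 1 to 8 rows; each row shifts and turns the commanded pose from where the row before left it, along the tool's axes as they then stand; what a row does not reach is not made up. A row lasts 1/8 s, in which the tool goes at most 62.5 mm and 10.7 degrees, less where a joint would pass 70% of its speed; a pose out of reach is approached as far as the arm can. A call with a gripper value outside its range is refused whole. The fingers move at their own pace and stop on an object; the grip force is fixed at half the most. Time passes only in rows, so rows that do not move let the fingers close. It gives the time, the measured TCP pose, the force and the opening at its end, in the units of the state.
- ctrl.get_obs(): the state, without advancing time (a new reading comes with each control period).
- viewer.get_image(name): name is "scene" or "top" or "wrist"; returns a dict with "image" (384x512x3 uint8, red, green, blue), "range_z" (384x512 float32, mm along the optical axis (not along the pixel's ray), 0 where there is no reading), "vfov" (degrees; the focal length in pixels is half the picture's height over the tangent of half this angle, whatever the lens; pixels are square), "cx", "cy" (the principal point, pixels), "extrinsics" (4x4, takes a point from world to camera coordinates); the wrist camera has in their place "T_tool_cam" (4x4, takes a point from camera to tool coordinates, whose origin is the TCP and whose axes are the flange's). Camera axes: x right, y up, looking along -z (the intrinsics and any distortion apply to the point x, -y, -z); pixel columns grow to the right and rows downward; lengths in mm; the calibration is good to about 2 mm. A picture is of the moment at which its call begins: read the wrist's pose just before it.
- ctrl.close_job(): hands the job in, once; it reports no verdict.
Trained networks look in a picture, given as the dict that the camera call returned (one of the last four; its "shot" number tells which), for a name from the list of things; names that differ only in an ending like _2 or _b are one class to them, and where a whole thing is asked for, a point or a joint stands for the part that bears it (a point fixed in the world has none). Each returns a list of dicts, best first, with "p" (0 to 1); they miss things now and then, are a little off and sometimes report something else, mostly with a low value. They report only what shows in the picture. A call takes as long as a camera call.
- recognise(picture, name): "xy" ([column, row] as shares, 0 to 1, of the picture: columns of its width, rows of its height, amid what is visible of it).
The state is a dict: "t": time; "qpos": joint angles; "qvel": joint speeds; "joint_torque": joint torques, N m; "ee_pos": TCP position; "orientation": TCP orientation; "ft_force": force on the tool from outside, world axes, zero at the start; "moment": the same for the moment, N m; "width": finger opening in mm.
Only numpy, scipy, OpenCV 4.12 (cv2) and the standard library are available. Lean on these libraries where they do the work, as an engineer would, in place of code of your own. Each camera call takes 0.05 s, during which the arm holds its last target.

TASK

Dock the square sensor probe for its zero check: grip it by its upright column and drag it along the top of the aluminium rail, without lifting it off, until its foot is over the slot and drops in. Stop there and let go, leaving it fully down in the slot, upright and not sticking out past the rail's sides. Do not disturb the round probe that is parked on the rail beyond the slot.

Things in the scene. Friction and masses are not known exactly. Their poses are not given: they have to be found in the camera images.
- square_probe: Loose square sensor probe upright on one end of the rail (either). Steel foot 50 (x, across the rail) x 28 (y, along it) x 25 mm high; grey column 30 (x) x 28 (y) mm from 25 to 90 mm up, black top. About 0.2 kg. Gripped over its y depth (fingers closing along the rail) it drags upright; gripped over x it may pivot in the pads. Origin: centre of underside, z up; axes within 0.1 rad of the rail's.
- round_probe: The round wireless sensor probe, loose, standing on the other end of the rail, on the far side of the slot from the square one: round steel foot 40 mm in diameter and 25 mm high, round grey column 28 mm in diameter up to 90 mm, 95 to 125 mm from the middle of the slot. To be left alone. Origin: centre of its underside; z up.
- rail: The fixed aluminium docking rail: a flat bar with a dark steel base that shows as the slot's floor, 100 mm wide (its x) and 360 mm long (its y, plus low black end caps), flat top 40 mm above the bench, with one slot straight across it at mid-length; fixed to the bench, its place and yaw vary. Origin: under the middle of the slot, on the bench; z up.
- slot (a point): Middle of the slot's floor. The slot is a straight-walled groove across the whole width of the rail, 46 mm wide along the rail (y), 20 mm deep: its floor is 20 mm above the bench and 20 mm below the rail's top. Axes as the rail's. The 28 mm foot has 9 mm of room on each side when centred.

How it is judged:
By the outcome, as a careful person would: the job done as asked, in the order asked, and still so for the second after the job is handed in, with the robot touching nothing.
It also fails if it takes over 35 s, if anything falls off the work surface, if the arm or the gripper's body presses on something with over 40 N, if the wrist force passes 120 N, or if a joint passes its speed limit or range.

## Working session

There is one attempt and no reset: what is moved stays moved. The work goes in short steps, Python scripts to look and compute and a shell command to move; the robot and the scene stay as the last step left them, time stands still between calls to the robot, and variables do not carry over. Pictures are saved under pics/ and viewed, and the job is handed in when it is done.

```bash
ls; mkdir -p pics
cat > h.py <<'E'
import numpy as np, cv2
from workcell import ctrl, viewer, recognise
from scipy.spatial.transform import Rotation as R
def K(p):
    h=p["image"].shape[0]; f=h/2/np.tan(np.radians(p["vfov"])/2); return f
def c2w(p,obs=None):
    if "extrinsics" in p: return np.linalg.inv(np.array(p["extrinsics"]))
    T=np.eye(4);T[:3,:3]=R.from_rotvec(obs["orientation"]).as_matrix();T[:3,3]=obs["ee_pos"]
    return T@np.array(p["T_tool_cam"])
def pts(p,M):
    f=K(p);z=p["range_z"];h,w=z.shape
    v,u=np.mgrid[:h,:w]
    P=np.stack([(u-p["cx"])/f*z,-(v-p["cy"])/f*z,-z,np.ones_like(z)],-1)
    return (P@M.T)[...,:3]
E
python3 - <<'E'
from h import *
o=ctrl.get_obs();print(o["t"],o["ee_pos"],o["orientation"],o["width"],o["ft_force"])
for n in ["scene","top","wrist"]:
    o=ctrl.get_obs();p=viewer.get_image(n)
    cv2.imwrite(f"pics/{n}0.png",p["image"][...,::-1])
    print(n,{k:v for k,v in p.items() if k not in("image","range_z")})
    np.savez(f"pics/{n}0.npz",P=pts(p,c2w(p,o)),img=p["image"],z=p["range_z"])
    for k in ["square_probe","round_probe","rail","slot"]:
        print(k,[(np.array(r["xy"])*[512,384],r["p"]) for r in recognise(p,k)][:3])
E
```

```text
pics
0.0 [251.14969875 572.00653631 403.91532504] [-6.45238550e-01 -3.07425741e+00  2.35738276e-03] 88.02869801901657 [ 0.53872926 -0.84679854  0.25550161]
scene {'vfov': 51.32571458098843, 'cx': 254.35400393804036, 'cy': 190.91967368898017, 'extrinsics': array([[-6.64021791e-01,  7.47709007e-01,  2.51030156e-03,
         3.68811580e+02],
       [-6.17028353e-01, -5.49857615e-01,  5.62967686e-01,
         3.31474978e+02],
       [ 4.22316317e-01,  3.72273884e-01,  8.26475095e-01,
        -9.60240153e+02],
       [ 0.00000000e+00,  0.00000000e+00,  0.00000000e+00,
         1.00000000e+00]]), 'shot': 1}
square_probe [(array([302.4896, 176.2176]), 0.64)]
round_probe [(array([193.8944, 120.8064]), 0.6)]
rail [(array([255.0784, 175.296 ]), 0.9)]
slot [(array([254.1056, 173.4144]), 0.98)]
top {'vfov': 45.86478048697485, 'cx': 269.7004756758418, 'cy': 196.8168509620468, 'extrinsics': array([[-1.96242862e-02, -9.99601273e-01,  2.03022605e-02,
         2.06671679e+01],
       [ 9.86788625e-01, -1.60984897e-02,  1.61211191e-01,
        -5.67772440e+02],
       [-1.60820076e-01,  2.31976943e-02,  9.86711087e-01,
        -6.16226438e+02],
       [ 0.00000000e+00,  0.00000000e+00,  0.00000000e+00,
         1.00000000e+00]]), 'shot': 2}
square_probe [(array([231.2192, 233.8944]), 0.78)]
round_probe []
rail [(array([308.0192, 226.7136]), 0.71)]
slot [(array([308.5824, 230.784 ]), 0.9)]
wrist {'vfov': 69.92565939997615, 'cx': 253.1004678298607, 'cy': 188.9870346063158, 'T_tool_cam': array([[-5.97773417e-04,  9.67382140e-01,  2.53320819e-01,
         6.91378221e+01],
       [ 9.99999522e-01,  3.82219911e-04,  9.00125052e-04,
         8.89211781e-02],
       [ 7.73940638e-04,  2.53321236e-01, -9.67381906e-01,
         2.02032895e+01],
       [ 0.00000000e+00,  0.00000000e+00,  0.00000000e+00,
         1.00000000e+00]]), 'shot': 3}
square_probe []
round_probe []
rail []
slot []
```

View pics/scene0.png

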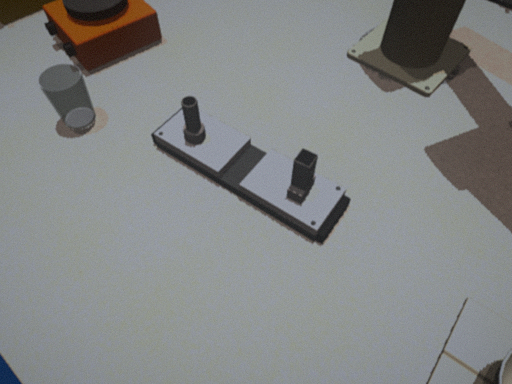

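View pics/top0.png

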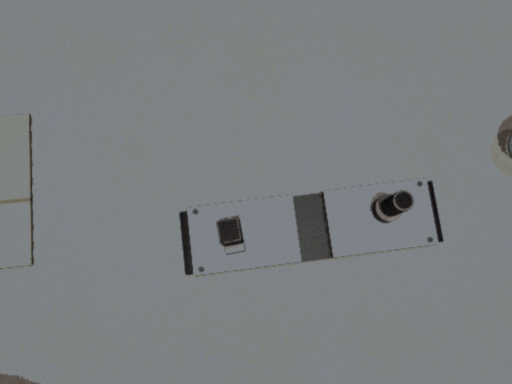

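Run:
```python
import numpy as np
for n,px in [("scene",[(302,176),(194,121),(254,173),(255,175)]),("top",[(231,234),(308,231),(308,227)])]:
    d=np.load(f"pics/{n}0.npz");P=d["P"];print(n,(d["z"]>0).mean())
    for u,v in px: print(u,v,P[v,u].round(1))
    # region summary
    for lo,hi in [(15,25),(35,46),(60,70),(120,140)]:
        m=(d["z"]>0)&(P[...,2]>lo)&(P[...,2]<hi)&(P[...,0]>300)
        if m.sum(): print(lo,hi,m.sum(),P[m].mean(0).round(1),np.percentile(P[m],[2,98],axis=0).round(0).tolist())
```

```text
scene 0.9959360758463541
302 176 [525.9  73.5 101. ]
194 121 [ 551.9 -145.8   92.8]
254 173 [536.8 -17.5  38.9]
255 175 [540.2 -12.2  41.1]
15 25 2253 [ 535.1 -177.5   20.3] [[393.0, -828.0, 15.0], [667.0, 455.0, 25.0]]
35 46 7222 [529.1 -72.6  40. ] [[446.0, -594.0, 36.0], [620.0, 128.0, 44.0]]
60 70 1049 [ 541.  -309.4   64.8] [[374.0, -651.0, 60.0], [681.0, 430.0, 70.0]]
120 140 552 [527.6 -13.9 128.9] [[499.0, -167.0, 121.0], [559.0, 81.0, 132.0]]
top 0.9959920247395834
231 234 [508.   61.9 129.2]
308 231 [519.5 -46.8  18.4]
308 227 [525.4 -46.8  19.7]
15 25 2699 [525.  -41.6  19.4] [[469.0, -243.0, 16.0], [578.0, 141.0, 25.0]]
35 46 12661 [524.3 -47.3  37.9] [[468.0, -224.0, 36.0], [584.0, 123.0, 40.0]]
60 70 436 [526.4 -59.4  62.9] [[489.0, -171.0, 60.0], [565.0, 76.0, 67.0]]
120 140 923 [527.5 -28.3 128. ] [[499.0, -169.0, 122.0], [559.0, 78.0, 130.0]]
```

The scene view shows the square probe at (302,176), the slot at about (247,165) and the round probe at (193,120). In the top view they are at (231,232), (312,227) and (395,204). Next I'll fit the poses from both depth views.

Run:
```python
import numpy as np, cv2
def rect(X):
    c,s,a=cv2.minAreaRect(X.astype(np.float32)); b=cv2.boxPoints((c,s,a))
    e=[b[1]-b[0],b[2]-b[1]]; L=max(e,key=np.linalg.norm); 
    return np.round(c,1),np.round(s,1),round((np.arctan2(L[1],L[0])+np.pi)%np.pi,3)
for n in ["scene","top"]:
    d=np.load(f"pics/{n}0.npz");P=d["P"];img=d["img"].astype(int);v=d["z"]>0
    R=v&(P[...,0]>440)&(P[...,0]<610)&(P[...,1]>-250)&(P[...,1]<160)
    m=R&(abs(P[...,2]-39.5)<5)&(img.min(2)>120)
    m=cv2.erode(m.astype(np.uint8),np.ones((2,2)))>0
    nl,lab,st,_=cv2.connectedComponentsWithStats(m.astype(np.uint8))
    for i in range(1,nl):
        if st[i,4]>300: print(n,"top part",st[i,4],*rect(P[lab==i][:,:2]),"z",np.median(P[lab==i][:,2]).round(1))
    m=R&(abs(P[...,2]-19)<6)&(P[...,1]<0)&(P[...,1]>-110)&(P[...,0]>485)&(P[...,0]<565)
    print("slot floor",m.sum(),*rect(P[m][:,:2]),"z",np.median(P[m][:,2]).round(1), P[m].mean(0).round(1))
    m=R&(P[...,2]>123)
    nl,lab,st,_=cv2.connectedComponentsWithStats(m.astype(np.uint8))
    for i in range(1,nl):
        if st[i,4]>50: Q=P[lab==i];Q=Q[Q[:,2]>np.median(Q[:,2])-3];print("probe",st[i,4],*rect(Q[:,:2]),"z",np.median(Q[:,2]).round(1),"mean",Q.mean(0).round(1))
    m=R&(P[...,2]>55)&(P[...,2]<70)
    nl,lab,st,_=cv2.connectedComponentsWithStats(m.astype(np.uint8))
    for i in range(1,nl):
        if st[i,4]>50: Q=P[lab==i];print("foot",st[i,4],*rect(Q[:,:2]),"z",np.median(Q[:,2]).round(1),Q.max(0),Q.min(0))
```

```text
scene top part 2251 [ 536.  -149.3] [ 97.9 153.8] 1.677 z 40.1
scene top part 3105 [514.4  52.1] [ 99.1 154.4] 1.684 z 40.0
slot floor 739 [525.2 -55.3] [82.9 39.3] 0.088 z 20.1 [526.1 -55.7  20.2]
probe 180 [ 547.5 -157.1] [25.  25.8] 2.272 z 130.3 mean [ 548.  -156.4  130.1]
probe 326 [512.5  66.1] [31.6 28.1] 0.146 z 130.5 mean [513.7  67.1 130.4]
foot 204 [ 549.6 -154. ] [31.1 39. ] 2.508 z 64.5 [ 566.88682398 -136.84888644   69.69062211] [ 526.42834444 -175.5664329    55.05824185]
foot 218 [513.1  66.4] [51.2 28.5] 0.172 z 64.1 [540.34844501  84.15712451  69.63331022] [485.58685881  54.41581871  55.23501603]
top top part 5307 [ 536.9 -152.9] [ 97.7 153.2] 1.679 z 37.8
top top part 5766 [515.   48.8] [ 97.7 153.3] 1.681 z 37.8
slot floor 1589 [525.  -52.1] [83.4 44.6] 0.108 z 17.9 [524.5 -52.6  17.9]
probe 369 [ 548.  -158.4] [27.2 26.2] 1.542 z 128.2 mean [ 547.8 -157.8  128.1]
probe 529 [513.4  65.4] [29.7 27.9] 0.175 z 128.4 mean [513.1  65.3 128.4]
foot 270 [ 546.6 -154.4] [39.2 31.6] 0.444 z 62.7 [ 566.98826828 -138.6551626    69.90411112] [ 528.33680142 -175.4821842    55.25375516]
foot 157 [494.9  61.9] [12.3 27.7] 1.758 z 62.8 [503.49283594  75.91446559  67.0071056 ] [487.09692519  48.09935868  55.00218983]
```

Both views agree to within about 2 mm:

| Item | x, y (mm) | Yaw (rad) | Height (mm) |
|---|---|---|---|
| Rail and slot centre | (525.5, -50) | 0.11 | – |
| Square probe | (513, 66) | about 0.165 | top 129.5 |
| Round probe | (548, -157.5) | – | – |

The rail top is at 39–40, the slot floor at 19–20, and the square probe sits 117 mm along the rail from the slot. I'll turn the tool first.

```bash
python3 -m handwheel '[{"gripper":0,"rz":-8.3},{"gripper":0,"rz":-8.3},{"gripper":0,"rz":-8.3},{"gripper":0,"rz":-8.3},{"gripper":0}]'
cat >> h.py <<'E'
def delta(x,y,z,yaw):
    """world TCP target; yaw = tool y axis angle minus 90deg (rad)"""
    o=ctrl.get_obs();Rm=R.from_rotvec(o["orientation"]).as_matrix()
    d=Rm.T@(np.array([x,y,z])-o["ee_pos"])
    cy=np.arctan2(Rm[1,1],Rm[0,1])-np.pi/2
    print("t",round(o["t"],2),"pos",np.round(o["ee_pos"],1),"yaw",round(cy,4),"tilt",Rm[:2,2].round(4),"w",round(o["width"],1),"F",np.round(o["ft_force"],1),"M",np.round(o["moment"],2))
    print("tool shift mm",d.round(1),"rz deg",round(-np.degrees(yaw-cy),2))
E
python3 - <<'E'
from h import *
delta(513,66,340,0.165)
E
```

```text
t 0.75 pos [251.3 572.3 404.7] yaw -0.4137 tilt [0.0001 0.    ] w 87.6 F [ 0.1 -0.2  0.5] M [ 0.   -0.01  0.  ]
tool shift mm [-443.2 -358.3   64.7] rz deg -33.16$[0]: bad value
```

The call was refused with "bad value", so I'll retry with every field filled in.

```bash
python3 -m handwheel '[{"gripper":0.0,"tx":0.0,"ty":0.0,"tz":0.0,"rx":0.0,"ry":0.0,"rz":-8.3},{"gripper":0.0,"tx":0.0,"ty":0.0,"tz":0.0,"rx":0.0,"ry":0.0,"rz":-8.3},{"gripper":0.0,"tx":0.0,"ty":0.0,"tz":0.0,"rx":0.0,"ry":0.0,"rz":-8.3},{"gripper":0.0,"tx":0.0,"ty":0.0,"tz":0.0,"rx":0.0,"ry":0.0,"rz":-8.3}]'
python3 - <<'E'
from h import *
delta(513,66,340,0.165)
E
```

```text
t: 1.25
ee_pos: [251.3, 572.2, 404.7]
orientation: [-0.267, 3.13, 0.0]
ft_force: [0.3, -0.7, -0.8]
width: 87.8
t 1.25 pos [251.3 572.2 404.7] yaw 0.1705 tilt [0. 0.] w 87.8 F [ 0.3 -0.7 -0.8] M [ 0.07  0.02 -0.  ]
tool shift mm [-172.  -543.3   64.7] rz deg 0.31
```

```bash
python3 -m handwheel '[{"gripper":0.0,"tx":-0.012,"ty":-0.038,"tz":0.0,"rx":0.0,"ry":0.0,"rz":0.0},{"gripper":0.0,"tx":-0.012,"ty":-0.038,"tz":0.0,"rx":0.0,"ry":0.0,"rz":0.0},{"gripper":0.0,"tx":-0.012,"ty":-0.038,"tz":0.0,"rx":0.0,"ry":0.0,"rz":0.0},{"gripper":0.0,"tx":-0.012,"ty":-0.038,"tz":0.0,"rx":0.0,"ry":0.0,"rz":0.0},{"gripper":0.0,"tx":-0.012,"ty":-0.038,"tz":0.0,"rx":0.0,"ry":0.0,"rz":0.0},{"gripper":0.0,"tx":-0.012,"ty":-0.038,"tz":0.0,"rx":0.0,"ry":0.0,"rz":0.0},{"gripper":0.0,"tx":-0.012,"ty":-0.038,"tz":0.0,"rx":0.0,"ry":0.0,"rz":0.0},{"gripper":0.0,"tx":-0.012,"ty":-0.038,"tz":0.0,"rx":0.0,"ry":0.0,"rz":0.0}]'
python3 - <<'E'
from h import *
delta(513,66,405,0.168)
E
```

```text
t: 2.25
ee_pos: [396.6, 287.1, 404.9]
orientation: [-0.26, 3.13, 0.0]
ft_force: [0.4, 0.0, 0.3]
width: 87.7
t 2.25 pos [396.6 287.1 404.9] yaw 0.1658 tilt [0.0005 0.0003] w 87.7 F [0.4 0.  0.3] M [ 0.05  0.03 -0.05]
tool shift mm [-7.840e+01 -2.373e+02 -1.000e-01] rz deg -0.13
```

```bash
python3 -m handwheel '[{"gripper":0.0,"tx":-0.0126,"ty":-0.0398,"tz":0.0,"rx":0.0,"ry":0.0,"rz":0.0},{"gripper":0.0,"tx":-0.0126,"ty":-0.0398,"tz":0.0,"rx":0.0,"ry":0.0,"rz":0.0},{"gripper":0.0,"tx":-0.0126,"ty":-0.0398,"tz":0.0,"rx":0.0,"ry":0.0,"rz":0.0},{"gripper":0.0,"tx":-0.0126,"ty":-0.0398,"tz":0.0,"rx":0.0,"ry":0.0,"rz":0.0},{"gripper":0.0,"tx":-0.0126,"ty":-0.0398,"tz":0.0,"rx":0.0,"ry":0.0,"rz":0.0},{"gripper":0.0,"tx":-0.0126,"ty":-0.0398,"tz":0.0,"rx":0.0,"ry":0.0,"rz":0.0},{"gripper":0.0,"tx":0.0,"ty":0.0,"tz":0.0,"rx":0.0,"ry":0.0,"rz":0.0}]'
cat > look.py <<'E'
import sys
from h import *
tag=sys.argv[1]
def rect(X):
    c,s,a=cv2.minAreaRect(X.astype(np.float32)); b=cv2.boxPoints((c,s,a))
    e=[b[1]-b[0],b[2]-b[1]]; L=max(e,key=np.linalg.norm)
    return np.round(c,1),np.round(s,1),round((np.arctan2(L[1],L[0])+np.pi)%np.pi,3)
o=ctrl.get_obs();p=viewer.get_image("wrist");P=pts(p,c2w(p,o))
cv2.imwrite(f"pics/wrist_{tag}.png",p["image"][...,::-1])
for k in ["square_probe","round_probe","slot"]: print(k,[(np.array(r["xy"])*[512,384],r["p"]) for r in recognise(p,k)][:2])
img=p["image"].astype(int);Rg=(p["range_z"]>0)&(P[...,0]>440)&(P[...,0]<610)&(P[...,1]>-250)&(P[...,1]<160)
def comp(nm,m,mn):
    m=cv2.morphologyEx(m.astype(np.uint8),cv2.MORPH_OPEN,np.ones((3,3)))
    nl,lab,st,_=cv2.connectedComponentsWithStats(m)
    for i in range(1,nl):
        if st[i,4]>mn: Q=P[lab==i];print(nm,st[i,:],*rect(Q[:,:2]),"z",np.median(Q[:,2]).round(1))
comp("top",Rg&(abs(P[...,2]-39)<4)&(img.min(2)>100),400)
comp("floor",Rg&(abs(P[...,2]-19)<4),200)
comp("ptop",Rg&(abs(P[...,2]-129)<4),100)
comp("foot",Rg&(abs(P[...,2]-64)<3),60)
E
python3 look.py a
python3 - <<'E'
from h import *
delta(513,66,405,0.168)
E
```

```text
t: 3.12
ee_pos: [511.0, 63.3, 404.8]
orientation: [-0.255, 3.13, -0.0]
ft_force: [-0.6, -0.3, 0.4]
width: 88.1
square_probe [(array([254.976 , 180.4032]), 0.58)]
round_probe [(array([ 53.7088, 178.4832]), 0.61)]
slot [(array([167.3216, 159.8976]), 0.7)]
top [  16  121  132   84 7639] [ 534.9 -151.3] [100.1 159. ] 1.679 z 39.8
top [ 182  130   63   80 3602] [517.   13.1] [100.4  81.3] 0.114 z 39.7
top [ 249  173   53   40 1071] [532.1  96.4] [51.6 67.9] 1.684 z 39.6
floor [ 149  127   34   75 2311] [524.2 -53. ] [100.1  42.4] 0.108 z 19.8
ptop [  7 175  32  28 700] [ 545.3 -157.3] [26.6 27.7] 2.881 z 130.1
ptop [242 176  29  30 864] [510.5  66. ] [29.3 27.5] 0.159 z 130.2
foot [244 156  24  10 227] [491.3  62.7] [10.7 27.1] 1.733 z 64.7
foot [ 53 159  31  33 367] [ 543.1 -152.7] [39.4 28.7] 0.431 z 64.6
t 3.33 pos [509.6  65.9 404.6] yaw 0.1663 tilt [-0.0004  0.0002] w 87.7 F [0.8 0.4 0.2] M [0.04 0.03 0.01]
tool shift mm [-3.4 -0.5 -0.4] rz deg -0.1
```

View pics/wrist_a.png

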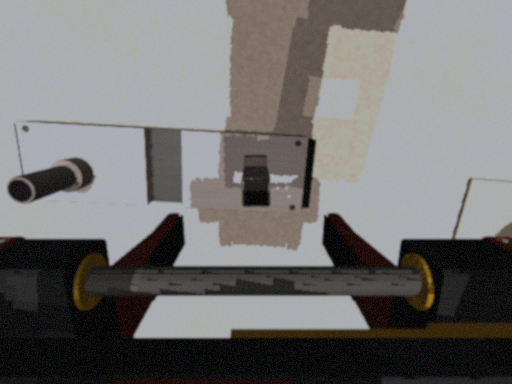

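The wrist view has the square probe's top at (256,190), centred between the fingers, with the slot at (165,165) and the round probe at (22,188). The pose reading moved slightly between calls, so I'll look again now the arm has settled.

```bash
python3 look.py b
python3 - <<'E'
from h import *
delta(513,66,405,0.165)
E
```

```text
square_probe [(array([252.8768, 182.0928]), 0.76)]
round_probe [(array([ 49.7152, 180.7104]), 0.85)]
slot [(array([164.8128, 162.0096]), 0.55)]
top [  13  121  132   85 7635] [ 534.8 -151.6] [100.1 157.8] 1.678 z 39.9
top [ 180  131   62   80 3725] [517.   12.9] [99.8 81.1] 0.103 z 39.7
top [ 263  174   37   40 1080] [530.3 106.8] [52.7 46.7] 0.143 z 39.5
floor [ 147  128   33   75 2300] [524.2 -53.1] [100.1  42. ] 0.111 z 19.8
ptop [  4 176  32  28 699] [ 545.3 -156.9] [27.2 27.3] 2.923 z 130.1
ptop [239 177  29  31 890] [510.7  66.1] [30.1 27.5] 0.165 z 130.2
foot [242 158  23   9 207] [491.5  62.7] [ 9.7 26. ] 1.738 z 64.5
foot [ 49 160  32  32 358] [ 542.7 -152.7] [39.2 29.8] 0.507 z 64.7
t 3.52 pos [509.7  66.  404.7] yaw 0.167 tilt [0.     0.0001] w 87.8 F [ 0.3 -0.7 -0.6] M [0.03 0.   0.02]
tool shift mm [-3.2 -0.5 -0.3] rz deg 0.11
```

The wrist camera puts the probe at (510.6, 66) with yaw 0.165 and the slot at (523.8, -50.1). Along the rail that's 116.9 mm, and about 0 across, matching the other views. I'll descend so the grasp point is near z = 108, which puts the fingertips around 89, above the foot's top at 65.

```bash
python3 -m handwheel '[{"gripper":0.0,"tx":-0.0015,"ty":0.0,"tz":0.022,"rx":0.0,"ry":0.0,"rz":0.0},{"gripper":0.0,"tx":0.0,"ty":0.0,"tz":0.022,"rx":0.0,"ry":0.0,"rz":0.0},{"gripper":0.0,"tx":0.0,"ty":0.0,"tz":0.022,"rx":0.0,"ry":0.0,"rz":0.0},{"gripper":0.0,"tx":0.0,"ty":0.0,"tz":0.022,"rx":0.0,"ry":0.0,"rz":0.0},{"gripper":0.0,"tx":0.0,"ty":0.0,"tz":0.022,"rx":0.0,"ry":0.0,"rz":0.0},{"gripper":0.0,"tx":0.0,"ty":0.0,"tz":0.022,"rx":0.0,"ry":0.0,"rz":0.0},{"gripper":0.0,"tx":0.0,"ty":0.0,"tz":0.0,"rx":0.0,"ry":0.0,"rz":0.0}]'
python3 - <<'E'
from h import *
p=viewer.get_image("scene");cv2.imwrite("pics/scene1.png",cv2.resize(p["image"][80:260,180:420,::-1],None,fx=3,fy=3))
delta(511.5,66,272,0.165)
E
```

```text
t: 4.4
ee_pos: [510.8, 65.8, 271.5]
orientation: [0.261, -3.128, 0.0]
ft_force: [-0.8, 0.8, -0.1]
width: 87.7
t 4.45 pos [511.3  65.8 272.4] yaw 0.1663 tilt [-0.0014 -0.0001] w 87.6 F [ 0.5 -0.2  0.6] M [ 0.03 -0.03  0.03]
tool shift mm [-0.2  0.2  0.4] rz deg 0.07
```

View pics/scene1.png

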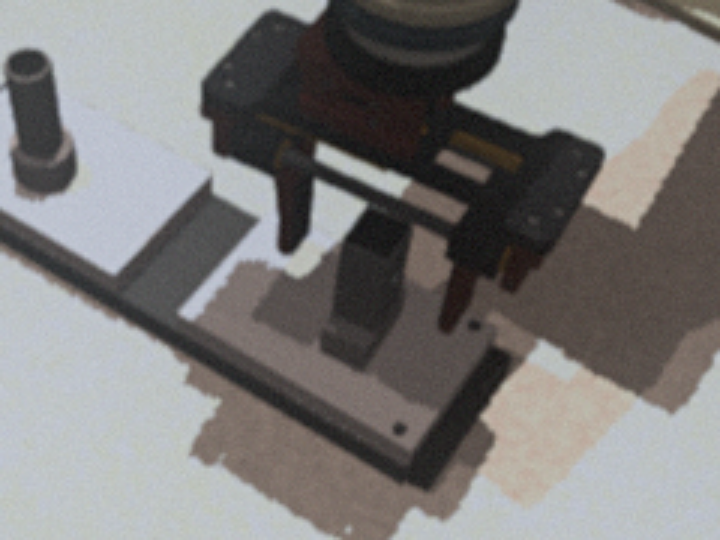

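The fingers straddle the column along the rail, at about (295,245) and (450,320), with the column between them at (370,270). Closing now.

```bash
python3 -m handwheel '[{"gripper":1.0,"tx":0.0,"ty":0.0,"tz":0.0,"rx":0.0,"ry":0.0,"rz":0.0},{"gripper":1.0,"tx":0.0,"ty":0.0,"tz":0.0,"rx":0.0,"ry":0.0,"rz":0.0},{"gripper":1.0,"tx":0.0,"ty":0.0,"tz":0.0,"rx":0.0,"ry":0.0,"rz":0.0},{"gripper":1.0,"tx":0.0,"ty":0.0,"tz":0.0,"rx":0.0,"ry":0.0,"rz":0.0},{"gripper":1.0,"tx":0.0,"ty":0.0,"tz":0.0,"rx":0.0,"ry":0.0,"rz":0.0},{"gripper":1.0,"tx":0.0,"ty":0.0,"tz":0.0,"rx":0.0,"ry":0.0,"rz":0.0}]'
python3 - <<'E'
from h import *
delta(511.5,66,272,0.165)
E
```

```text
t: 5.2
ee_pos: [511.5, 65.4, 272.7]
orientation: [0.26, -3.131, -0.0]
ft_force: [0.9, -0.5, -0.1]
width: 31.3
t 5.2 pos [511.5  65.4 272.7] yaw 0.1656 tilt [-0. -0.] w 31.3 F [ 0.9 -0.5 -0.1] M [0.04 0.02 0.  ]
tool shift mm [-0.1  0.6  0.7] rz deg 0.03
```

```bash
python3 -m handwheel '[{"gripper":1.0,"tx":0.0,"ty":0.0,"tz":0.0,"rx":0.0,"ry":0.0,"rz":0.0},{"gripper":1.0,"tx":0.0,"ty":0.0,"tz":0.0,"rx":0.0,"ry":0.0,"rz":0.0},{"gripper":1.0,"tx":0.0,"ty":0.0,"tz":0.001,"rx":0.0,"ry":0.0,"rz":0.0},{"gripper":1.0,"tx":0.0,"ty":0.0,"tz":0.0,"rx":0.0,"ry":0.0,"rz":0.0}]'
python3 - <<'E'
from h import *
delta(511.5,66,272,0.165)
E
```

```text
t: 5.7
ee_pos: [511.5, 65.5, 272.6]
orientation: [-0.26, 3.131, -0.0]
ft_force: [-4.0, 0.5, 11.4]
width: 27.8
t 5.7 pos [511.5  65.5 272.6] yaw 0.1658 tilt [ 0.0001 -0.    ] w 27.8 F [-4.   0.5 11.4] M [-0.06  0.66  0.04]
tool shift mm [-0.1  0.5  0.6] rz deg 0.05
```

It's gripped at 27.8 mm and pressed lightly onto the rail, about 11 N. I'll start the drag, turning 3.2° to square it with the rail.

```bash
python3 -m handwheel '[{"gripper":1.0,"tx":0.0,"ty":-0.003,"tz":0.0,"rx":0.0,"ry":0.0,"rz":1.6},{"gripper":1.0,"tx":0.0,"ty":-0.005,"tz":0.0,"rx":0.0,"ry":0.0,"rz":1.6},{"gripper":1.0,"tx":0.0,"ty":-0.007,"tz":0.0,"rx":0.0,"ry":0.0,"rz":0.0},{"gripper":1.0,"tx":0.0,"ty":-0.007,"tz":0.0,"rx":0.0,"ry":0.0,"rz":0.0},{"gripper":1.0,"tx":0.0,"ty":-0.007,"tz":0.0,"rx":0.0,"ry":0.0,"rz":0.0},{"gripper":1.0,"tx":0.0,"ty":-0.007,"tz":0.0,"rx":0.0,"ry":0.0,"rz":0.0},{"gripper":1.0,"tx":0.0,"ty":-0.007,"tz":0.0,"rx":0.0,"ry":0.0,"rz":0.0},{"gripper":1.0,"tx":0.0,"ty":-0.007,"tz":0.0,"rx":0.0,"ry":0.0,"rz":0.0}]'
python3 - <<'E'
from h import *
delta(524.4,-50.5,272,0.11)
E
```

```text
t: 6.7
ee_pos: [518.0, 16.2, 272.6]
orientation: [-0.171, 3.135, 0.002]
ft_force: [0.4, 6.2, 8.0]
width: 27.7
t 6.7 pos [518.   16.2 272.6] yaw 0.109 tilt [0.0021 0.0015] w 27.7 F [0.4 6.2 8. ] M [ 1.24  0.15 -0.03]
tool shift mm [  0.9 -67.    0.5] rz deg -0.06
```

```bash
python3 -m handwheel '[{"gripper":1.0,"tx":0.0,"ty":-0.007,"tz":0.0,"rx":0.0,"ry":0.0,"rz":0.0},{"gripper":1.0,"tx":0.0,"ty":-0.007,"tz":0.0,"rx":0.0,"ry":0.0,"rz":0.0},{"gripper":1.0,"tx":0.0,"ty":-0.007,"tz":0.0,"rx":0.0,"ry":0.0,"rz":0.0},{"gripper":1.0,"tx":0.0,"ty":-0.005,"tz":0.0,"rx":0.0,"ry":0.0,"rz":0.0},{"gripper":1.0,"tx":0.0,"ty":0.0,"tz":0.0,"rx":0.0,"ry":0.0,"rz":0.0}]'
cat > see.py <<'E'
import sys
from h import *
t=sys.argv[1]
p=viewer.get_image("scene");cv2.imwrite(f"pics/s_{t}.png",cv2.resize(p["image"][80:250,140:370,::-1],None,fx=3,fy=3,interpolation=cv2.INTER_CUBIC))
p=viewer.get_image("top");cv2.imwrite(f"pics/t_{t}.png",cv2.resize(p["image"][150:300,170:450,::-1],None,fx=2.5,fy=2.5,interpolation=cv2.INTER_CUBIC))
delta(524.4,-50.5,272,0.11)
E
python3 see.py c
```

```text
t: 7.32
ee_pos: [520.8, -9.9, 272.6]
orientation: [-0.171, 3.135, 0.001]
ft_force: [0.4, 2.4, 8.6]
width: 27.8
t 7.42 pos [520.8  -9.9 272.6] yaw 0.1093 tilt [0.0021 0.0005] w 28.0 F [0.  2.2 7.3] M [ 0.53  0.15 -0.06]
tool shift mm [  0.9 -40.8   0.6] rz deg -0.04
```

View pics/s_c.png

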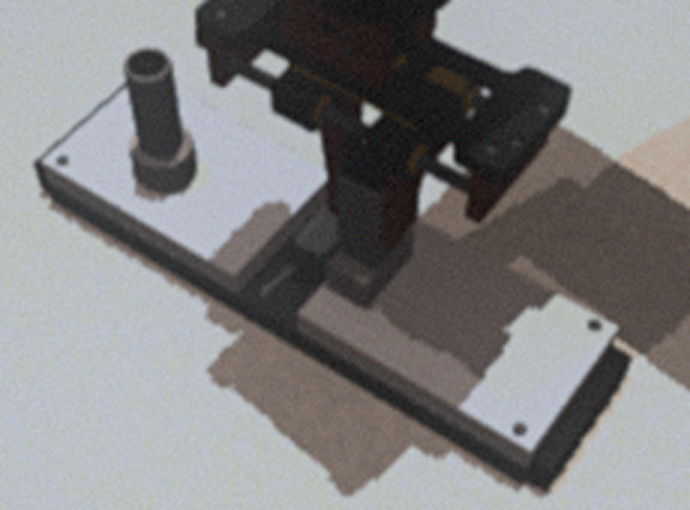

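View pics/t_c.png

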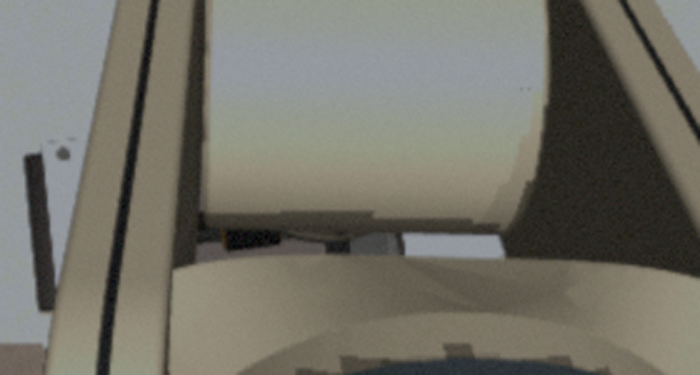

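The scene view shows the foot at (365,275), upright and flat on the rail just short of the slot's near edge (about 300,300), which fits 41 mm still to go. The arm blocks the top view. Continuing over the slot.

```bash
python3 -m handwheel '[{"gripper":1.0,"tx":0.0,"ty":-0.006,"tz":0.0,"rx":0.0,"ry":0.0,"rz":0.0},{"gripper":1.0,"tx":0.0,"ty":-0.007,"tz":0.0,"rx":0.0,"ry":0.0,"rz":0.0},{"gripper":1.0,"tx":0.0,"ty":-0.007,"tz":0.0,"rx":0.0,"ry":0.0,"rz":0.0},{"gripper":1.0,"tx":0.0,"ty":-0.007,"tz":0.0,"rx":0.0,"ry":0.0,"rz":0.0},{"gripper":1.0,"tx":0.0,"ty":-0.007,"tz":0.0,"rx":0.0,"ry":0.0,"rz":0.0},{"gripper":1.0,"tx":0.0,"ty":-0.007,"tz":0.0,"rx":0.0,"ry":0.0,"rz":0.0},{"gripper":1.0,"tx":0.0,"ty":0.0,"tz":0.0,"rx":0.0,"ry":0.0,"rz":0.0},{"gripper":1.0,"tx":0.0,"ty":0.0,"tz":0.0,"rx":0.0,"ry":0.0,"rz":0.0}]'
python3 see.py d
```

```text
t: 8.43
ee_pos: [524.5, -50.9, 271.4]
orientation: [0.172, -3.136, -0.0]
ft_force: [-0.6, -0.2, -1.9]
width: 27.3
t 8.53 pos [524.5 -50.7 271.5] yaw 0.1099 tilt [-0.0005  0.    ] w 28.0 F [ 0.  -0.8 -2.3] M [ 0.03 -0.01  0.02]
tool shift mm [ 0.1  0.2 -0.5] rz deg -0.01
```

View pics/s_d.png

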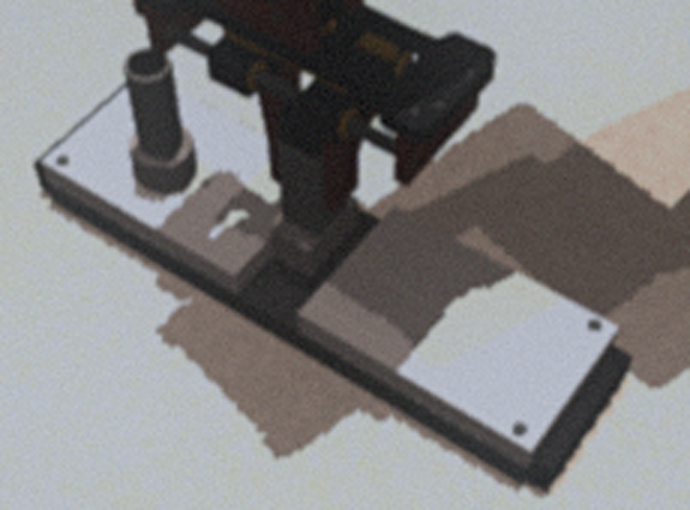

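The upward force is gone and now reads -2 N, the probe's own weight, so the foot is hanging over the slot. In the picture it sits between the slot walls at (305,255). I'll let it down about 19 mm.

```bash
python3 -m handwheel '[{"gripper":1.0,"tx":0.0,"ty":0.0,"tz":0.005,"rx":0.0,"ry":0.0,"rz":0.0},{"gripper":1.0,"tx":0.0,"ty":0.0,"tz":0.005,"rx":0.0,"ry":0.0,"rz":0.0},{"gripper":1.0,"tx":0.0,"ty":0.0,"tz":0.005,"rx":0.0,"ry":0.0,"rz":0.0},{"gripper":1.0,"tx":0.0,"ty":0.0,"tz":0.004,"rx":0.0,"ry":0.0,"rz":0.0},{"gripper":1.0,"tx":0.0,"ty":0.0,"tz":0.0,"rx":0.0,"ry":0.0,"rz":0.0},{"gripper":1.0,"tx":0.0,"ty":0.0,"tz":0.0,"rx":0.0,"ry":0.0,"rz":0.0}]'
python3 see.py e
```

```text
t: 9.28
ee_pos: [524.6, -50.8, 252.6]
orientation: [-0.172, 3.137, -0.0]
ft_force: [-0.4, 0.4, -2.4]
width: 28.0
t 9.38 pos [524.6 -50.8 252.6] yaw 0.1098 tilt [-0.0001  0.    ] w 27.5 F [ 0.3  0.1 -2.1] M [ 0.04  0.06 -0.  ]
tool shift mm [  0.2   0.4 -19.4] rz deg -0.01
```

View pics/s_e.png

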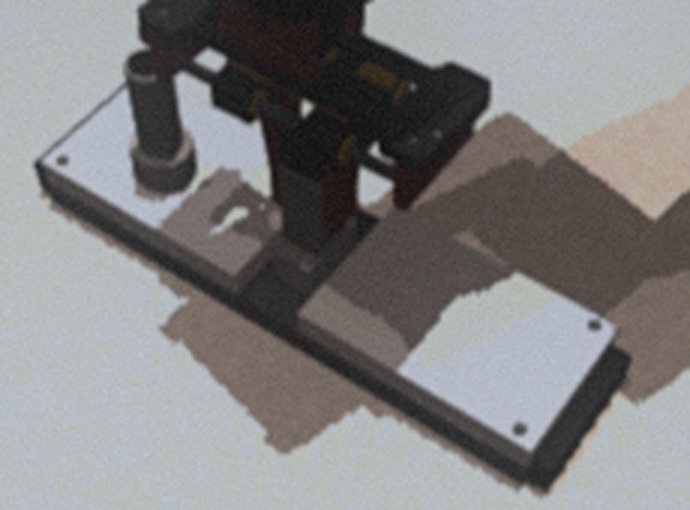

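It's down in the slot and still hanging by a hair. I'll lower it 1 mm more to touch the floor.

```bash
python3 -m handwheel '[{"gripper":1.0,"tx":0.0,"ty":0.0,"tz":0.0005,"rx":0.0,"ry":0.0,"rz":0.0},{"gripper":1.0,"tx":0.0,"ty":0.0,"tz":0.0005,"rx":0.0,"ry":0.0,"rz":0.0},{"gripper":1.0,"tx":0.0,"ty":0.0,"tz":0.0,"rx":0.0,"ry":0.0,"rz":0.0}]'
```

```text
t: 9.75
ee_pos: [524.6, -50.9, 252.5]
orientation: [-0.172, 3.137, -0.0]
ft_force: [-3.1, 1.3, 9.6]
width: 27.8
```

It has reached the floor, with 9.6 N at TCP z = 252.5, which is 20 mm below the drag height as expected. I'll ease off the pressure and open.

```bash
python3 -m handwheel '[{"gripper":1.0,"tx":0.0,"ty":0.0,"tz":-0.0007,"rx":0.0,"ry":0.0,"rz":0.0},{"gripper":0.3,"tx":0.0,"ty":0.0,"tz":0.0,"rx":0.0,"ry":0.0,"rz":0.0},{"gripper":0.3,"tx":0.0,"ty":0.0,"tz":0.0,"rx":0.0,"ry":0.0,"rz":0.0},{"gripper":0.3,"tx":0.0,"ty":0.0,"tz":0.0,"rx":0.0,"ry":0.0,"rz":0.0},{"gripper":0.3,"tx":0.0,"ty":0.0,"tz":0.0,"rx":0.0,"ry":0.0,"rz":0.0},{"gripper":0.3,"tx":0.0,"ty":0.0,"tz":0.0,"rx":0.0,"ry":0.0,"rz":0.0}]'
```

```text
t: 10.5
ee_pos: [524.7, -50.8, 252.4]
orientation: [-0.172, 3.137, -0.0]
ft_force: [-0.7, 1.1, -0.1]
width: 61.5
```

Both pads are clear, with an opening of 61.5 mm. Retreating straight up.

```bash
python3 -m handwheel '[{"gripper":0.3,"tx":0.0,"ty":0.0,"tz":-0.01,"rx":0.0,"ry":0.0,"rz":0.0},{"gripper":0.3,"tx":0.0,"ty":0.0,"tz":-0.02,"rx":0.0,"ry":0.0,"rz":0.0},{"gripper":0.3,"tx":0.0,"ty":0.0,"tz":-0.025,"rx":0.0,"ry":0.0,"rz":0.0},{"gripper":0.3,"tx":0.0,"ty":0.0,"tz":-0.025,"rx":0.0,"ry":0.0,"rz":0.0},{"gripper":0.3,"tx":0.0,"ty":0.0,"tz":-0.025,"rx":0.0,"ry":0.0,"rz":0.0},{"gripper":0.3,"tx":0.0,"ty":0.0,"tz":-0.025,"rx":0.0,"ry":0.0,"rz":0.0},{"gripper":0.3,"tx":0.0,"ty":0.0,"tz":-0.02,"rx":0.0,"ry":0.0,"rz":0.0},{"gripper":0.3,"tx":0.0,"ty":0.0,"tz":0.0,"rx":0.0,"ry":0.0,"rz":0.0}]'
sed -i 's/comp("ptop",Rg&(abs(P\[...,2\]-129)<4),100)/comp("ptop",Rg\&(abs(P[...,2]-129)<4),100);comp("ptop110",Rg\&(abs(P[...,2]-110)<4),100);comp("foot45",Rg\&(abs(P[...,2]-45)<2.5),30)/' look.py
python3 look.py f; python3 see.py f
python3 - <<'E'
from h import *
p=viewer.get_image("scene");P=pts(p,c2w(p))
Rg=(P[...,0]>440)&(P[...,0]<610)&(P[...,1]>-220)&(P[...,1]<100)
for nm,m in [("sq",Rg&(abs(P[...,2]-110)<2.5)&(P[...,1]>-90)),("rd",Rg&(abs(P[...,2]-130)<2.5)&(P[...,1]<-100))]:
    Q=P[m];print(nm,m.sum(),cv2.minAreaRect(Q[:,:2].astype(np.float32)),Q[:,2].mean())
E
```

```text
t: 11.5
ee_pos: [525.0, -50.8, 404.3]
orientation: [-0.172, 3.133, -0.001]
ft_force: [0.2, -0.6, -0.7]
width: 61.4
square_probe [(array([252.0064, 173.6832]), 0.81)]
round_probe [(array([158.5152, 185.8176]), 0.59)]
slot [(array([272.896 , 164.8128]), 0.77)]
top [ 109  131  128   78 7690] [ 535.1 -151.4] [100.5 156.6] 1.679 z 39.7
top [ 272  132  128   77 6536] [513.2  50.8] [ 99.1 157.3] 1.68 z 39.5
floor [ 237  131   35   73 1281] [524.1 -50.2] [99.  46.3] 0.109 z 19.6
ptop [128 185  29  28 637] [ 545.4 -157.5] [26.9 26.7] 0.556 z 130.1
ptop110 [241 170  27  29 769] [524.  -50.2] [30.2 27.2] 0.102 z 110.2
foot45 [243 153  23   8 184] [504.5 -52.4] [ 9.  27.4] 1.684 z 44.7
foot [149 167  31  32 312] [ 541.5 -153.3] [39.  28.1] 0.713 z 64.6
t 11.8 pos [524.4 -50.8 401.5] yaw 0.1098 tilt [-0.0017  0.0002] w 61.7 F [0.5 0.1 0.2] M [0.02 0.02 0.01]
tool shift mm [ -0.3   0.3 129.5] rz deg -0.01
sq 229 ((525.93359375, -50.13376235961914), (30.987707138061523, 28.50535011291504), 4.873353481292725) 110.3721369718327
rd 145 ((547.4080200195312, -157.3491668701172), (25.630767822265625, 25.705562591552734), 42.42939376831055) 130.13892115047415
```

View pics/s_f.png

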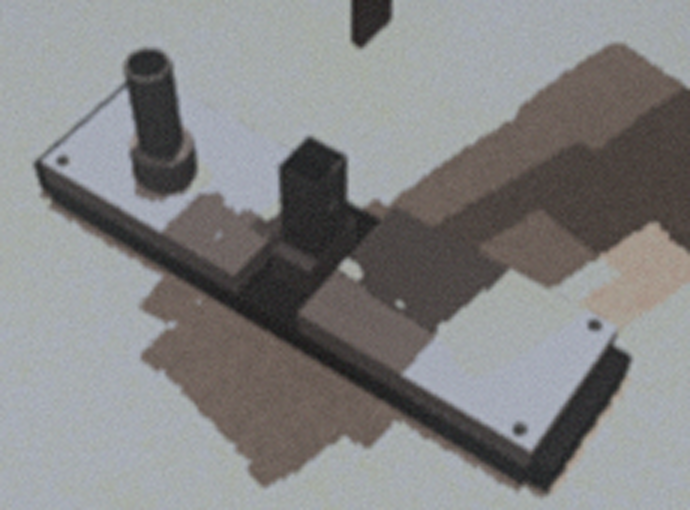

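View pics/wrist_f.png

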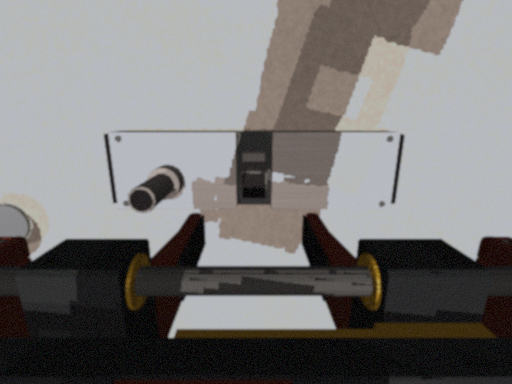

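The probe stands upright in the slot, at (315,205) in the scene view and (254,170) in the wrist view. Its top is at 110.2, 20 mm lower than before, and it is centred to within about 1 mm. The round probe hasn't moved. Handing in.

```bash
python3 -c "
from workcell import ctrl
print(ctrl.close_job())"
```

```text
the job is handed in; nothing more can be done
None
```

The square probe is docked: I dragged it 117 mm along the rail top under light pressure, lowered it into the slot, let go and backed straight up. I handed the job in at about 12 s of the 35 s allowed.

**How it went:** I gripped the column over its y depth and squared it with the rail early in the drag. The press was about 8–11 N, and the upward force stayed positive at every reading during the drag. Once the foot cleared the slot's edge I lowered it still gripped, until it touched the floor at 9.6 N.

**Last checks, wrist and scene cameras:**
- **Depth:** the probe's top reads 110.2–110.4 mm, against 130.2 before, so it is fully down. The foot's top reads 44.7 mm, against an expected 45.
- **Position:** it is at about (524–526, -50), centred in the slot and across the rail to 1–2 mm. It is upright and well inside the rail's sides.
- **Round probe:** its position before and after agrees to within about 1 mm in each camera.

**Disagreements:** the cameras differ by about 2–3 mm in absolute position, but they agree on positions relative to the rail. The arm blocked the top camera during the drag, so I did not use it for the final check. My first move command was refused because it left out some fields, and nothing moved.

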